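Start the bottle shaker from its control desk

ROBOT

A 6-joint arm with a two-finger parallel gripper is mounted at the origin on the work surface. World frame = base frame: x ahead of the robot, y to its left, z up, the work surface at z = 0. Lengths are in m, angles in rad, forces in N, time in s.
With the tool pointing down it reaches from about 0.325 to 1 m from the base axis. Payload 5.1 kg.
Tool frame: the origin (TCP) lies midway between the tips of the shut fingers; the grasp point (between the pads) lies 19 mm behind it; y points along the fingers, z is the direction in which the jaws open and shut, and the axes are right-handed (so a half turn about y gives the same grasp; the last joint's range is limited). The gripper opens to 85 mm and grips with 20 to 120 N. Pads are 22 mm wide; open, the fingers measure 114 mm over their backs; the gripper's body (76 mm by 85 mm) begins 54 mm behind the grasp point. The pads swing forward as they close: fully open they stand 13 mm farther back than shut.
Start: joints at [-1.225, 0.124, 1.65, -0, 1.367, -0.083], TCP at [0.27, -0.591, 0.204] pointing down, gripper open.
Joint ranges: [-2.61, 2.61], [-1.02, 2.33], [0.03, 2.71], [-1.35, 4.49], [0.32, 2.68], [-2.91, 2.91]. Speed limits (rad/s): [2.57, 2.57, 3.14, 3.14, 3.14, 3.14].

INTERFACE

Orientations are given as a unit quaternion [w, x, y, z].
In Python, from bench import get_state, snapshot, finish_job gives the robot as it stands.
- The arm moves only by the tool send_rows, never from a script. Its argument "commands" is a list of rows, each a list of 5 numbers: the shift along the tool's x, y, z in m, then the turn about the tool's y in rad, then the opening, from -1 (shut) to 1 (fully open). A call has 1 to 5 rows; each row is the pose to reach, as a shift and turn from the pose commanded when the call began, along the tool's axes at that moment; what a row does not reach only later rows make up. A row lasts 1/12 s, in which the tool goes at most 41.7 mm and 7.16 degrees, less where a joint would pass 70% of its speed; a pose out of reach is approached as far as the arm can. A call with a gripper value outside its range is refused whole. The fingers move at their own pace and stop on an object; "grip_force" is the grip in N (left out, the last holds). Time passes only in rows, so rows that repeat a pose let the fingers close. It gives the time, the measured TCP pose, the force and the opening at its end, in the units of the state.
- get_state(): the state, without advancing time (a new reading comes with each control period).
- snapshot(name): name is "scene" or "top" or "wrist"; returns a dict with "pixels" (420x560x3 uint8, red, green, blue), "fx", "fy", "cx", "cy" (pixels), "rvec" (rotation vector, rad) and "tvec" (3), from world to camera coordinates, as OpenCV has them. Camera axes: x right, y down, z forward; pixel columns grow to the right and rows downward; lengths in m; the calibration is good to about 2 mm. A picture is of the moment at which its call begins. There is no depth.
- finish_job(): hands the job in, once; it reports no verdict.
The state is a dict: "time": time; "q": joint angles; "dq": joint speeds; "joint_torque": joint torques, N m; "tool_pos": TCP position; "eef_rot": TCP orientation; "ft_force": force on the tool from outside, world axes, zero at the start; "wrist_torque": the same for the moment, N m; "width": opening from 0.0 (shut) to 1.0 (fully open).
Only numpy, scipy, OpenCV 4.12 (cv2) and the standard library are available. Lean on these libraries where they do the work, as an engineer would, in place of code of your own. Each camera call takes 0.05 s, during which the arm holds its last target.

TASK

Start the bottle shaker from its control desk, in this order: push down the raised end of the rocker switch so that it tips right over, then press the square key fully home so that it stays in, then press the round start button fully down for a moment and let it go. Do not press the long bar key (the stop), and leave the bottle, vial, beaker and power adapter standing where they are.

Things in the scene. Friction and masses are not known exactly. Their poses are not given: they have to be found in the camera images.
- console: low grey control desk fixed to the bench, 140 (x) by 360 (y) mm, its flat top 45 mm above the bench; origin at the centre of its underside, x axis from its front (robot side) to its back. Four black modules (96 x by 58 y by 12 mm high) stand on it in a row, centred at y = -123, -41, 41, 123 mm, in any order, turned as the desk is, each with one white control at its centre
- rocker_pivot (a point): pivot of the rocker switch, at the centre of its module, 58 mm above the bench; its axis runs along the desk's y. The rocker is white plastic, 76 (desk x) by 36 (desk y) mm, with a V-shaped top whose valley is 6 mm above the pivot. At the start its front half lies level (top 64 mm above the bench) and its back half, towards desk +x, stands up at 25 degrees
- rocker_press (a point): point on top of the rocker's raised half, on its centre line, 26 mm along it from the pivot; moves with the rocker. At the start it is 21 mm behind (desk +x) the pivot and 75 mm above the bench, and that half's end is up to 80 mm above the bench. Tipped right over, that half lies level and the point is 26 mm behind the pivot, 64 mm above the bench
- rocker (a joint): angle of the rocker: about 0 (up to 0.04) at the start, 0.44 rad tipped right over (stop). It stays where it is left; it takes about 2 N at its press point, 5 N near the pivot
- square_key_top (a point): centre of the top of the square key: white plastic, 36 by 36 mm, its top 67 mm above the bench before it is pressed (10 mm above its black module); moves with the key
- square_key (a joint): travel of the square key: about 0 (up to 0.001) at the start, 0.008 m fully home (stop), positive downward. No spring: about 3 N moves it and it stays where it is pushed
- round_button_top (a point): centre of the top of the round start button: white plastic, 40 mm in diameter, its top 67 mm above the bench at rest (10 mm above its black module); moves with the button
- round_button (a joint): travel of the round button: 0 at rest, 0.006 m fully down (stop), positive downward. Springs back; starts to move at 1.5 N, fully down at 5 N
- bar_key_top (a point): centre of the top of the long bar key (stop key, not to be pressed): white plastic, 74 (desk x) by 16 (desk y) mm, its top 67 mm above the bench
- bar_key (a joint): travel of the bar key: 0 at rest, 0.006 m fully down; springs back
- bottle: loose glass bottle with purple cap, 68 mm in diameter, 150 mm high, standing to the left (+y) of the desk; origin at the centre of its underside
- vial: loose amber vial with white cap, 28 mm in diameter, 55 mm high, standing in front (-x) of the desk; origin at the centre of its underside
- beaker: loose open glass beaker, 64 mm in diameter, 75 mm high, standing to the right (-y) of the desk; origin at the centre of its underside
- adapter: loose grey power adapter, 90 by 60 by 45 mm high, behind (+x) the desk; origin at the centre of its underside
There are look-alikes about, which are no part of the job. Several things have the shape of the vial; the one meant has the colours described above.

How it is judged:
On the way, in this order (a step that is already met when the one before it is completed fails the run):
1. the rocker is tipped over (value of joint rocker above 0.38 rad), for 0.1 s.
2. the square key is pushed home (value of joint square_key above 0.0065 m), for 0.1 s.
3. the round start button is pressed down (value of joint round_button above 0.0048 m), for 0.1 s.
At the end, for the whole second after the job is handed in: the rocker stands past 0.38 of 0.44 rad, the square key is at least 6.5 of 8 mm in, the round button and bar key are back up (within 1.5 mm), and bottle, vial, beaker and adapter stand upright and at rest within 30 mm of where they began (value of joint rocker above 0.38 rad and value of joint square_key above 0.0065 m and value of joint each of round_button, bar_key below 0.0015 m and distance of each of bottle, vial, beaker, adapter from where it was at the start of the episode below 0.03 m and linear speed of each of bottle, vial, beaker, adapter below 0.02 m/s and angle between each of bottle, vial, beaker, adapter's own z axis and vertical below 0.2 rad); the robot touches nothing.
It fails at once if the square key is pressed before the rocker is tipped over (value of joint square_key above 0.004 m and value of joint rocker below 0.3 rad).
It fails at once if the round button is pressed before the square key is home (value of joint round_button above 0.003 m and value of joint square_key below 0.006 m).
It fails at once if the round button is pressed while the rocker is off (value of joint round_button above 0.003 m and value of joint rocker below 0.3 rad).
It fails at once if the bar key is pressed (value of joint bar_key above 0.003 m).
It fails at once if the bottle, vial, beaker or adapter is lifted, knocked over or pushed away (distance of any of bottle, vial, beaker, adapter from where it was at the start of the episode above 0.03 m or height (world z) of any of bottle, vial, beaker, adapter above 0.015 m or angle between any of bottle, vial, beaker, adapter's own z axis and vertical above 0.5 rad).
It also fails if it takes over 58 s, if anything falls off the work surface, if the arm or the gripper's body presses on something with over 40 N, if the wrist force passes 120 N, or if a joint passes its speed limit or range.

## Working session

There is one attempt and no reset: what is moved stays moved. The work goes in short steps, Python scripts to look and compute and a tool call to move; the robot and the scene stay as the last step left them, time stands still between calls to the robot, and variables do not carry over. Pictures are saved under pics/ and viewed, and the job is handed in when it is done.

Besides the shell and the picture viewer there is one more tool, called after "Emit:" as name(argument=value, ...), one argument or row to a line, values as JSON. send_rows: Moves the arm, as the interface text tells. Its arguments: {"type":"object","properties":{"commands":{"type":"array","items":{"type":"array","items":{"type":"number"}}},"grip_force":{"type":"number"}},"required":["commands"]}

```bash
mkdir -p pics; ls; python3 - <<'E'
from bench import get_state, snapshot
import cv2
s=get_state();print(s)
for n in("scene","top"):
    d=snapshot(n);cv2.imwrite(f"pics/{n}0.png",d["pixels"][:,:,::-1]);print(n,{k:d[k] for k in d if k!="pixels"})
    import pickle;pickle.dump(d,open(f"{n}0.pkl","wb"))
E
```

```text
pics
{'time': 0.0, 'q': array([-1.22461296e+00,  1.24513549e-01,  1.65168261e+00, -3.28725168e-06,
        1.36750172e+00, -8.25748531e-02]), 'dq': array([-0.00141139,  0.00139309, -0.00016027, -0.00134425,  0.00041745,
       -0.00083941]), 'joint_torque': array([ 8.01130736e-04, -4.23606527e+01, -3.65456200e+01,  8.81865435e-05,
        7.01769735e-03,  2.03721447e-05]), 'tool_pos': array([ 0.2699907 , -0.59053467,  0.20274253]), 'eef_rot': array([ 0.15033166, -0.15052955,  0.69165744, -0.69018203]), 'ft_force': array([ 0.60930728, -0.3418946 ,  0.99109439]), 'wrist_torque': array([-0.03372502,  0.05462871, -0.01748978]), 'width': 1.003390655104634}
scene {'fx': 486.4116082991379, 'fy': 486.4116082991379, 'cx': 277.8008641656671, 'cy': 210.19367302975905, 'rvec': array([ 1.35650907,  2.22216201, -0.87735948]), 'tvec': array([ 0.2050082 , -0.29022748,  1.37723287])}
top {'fx': 462.0859863390056, 'fy': 462.0859863390056, 'cx': 275.4766939750818, 'cy': 206.81846206691966, 'rvec': array([ 2.17176741, -2.21266751,  0.03225913]), 'tvec': array([0.05616324, 0.51478079, 0.93613597])}
```

View pics/scene0.png

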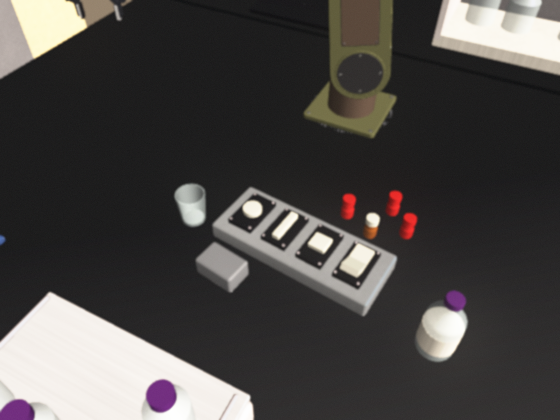

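View pics/top0.png

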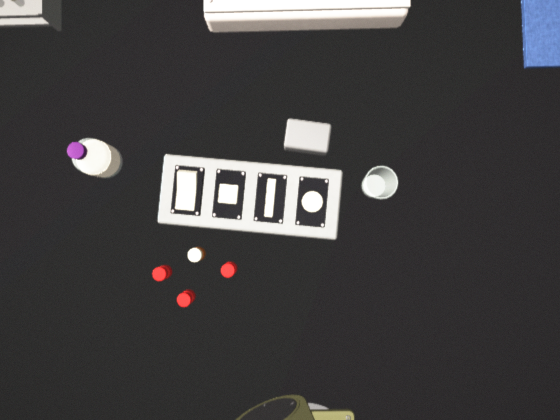

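The top view shows rocker (186,190), square (228,194), bar (269,198) and round (312,202). The vial with the white cap is at (195,255), the bottle at the left, the beaker at (380,183) and the adapter at (307,136).

```bash
cat > h.py <<'E'
import numpy as np,cv2,pickle
def cam(d):
    R=cv2.Rodrigues(d["rvec"])[0]; K=np.array([[d["fx"],0,d["cx"]],[0,d["fy"],d["cy"]],[0,0,1]]); return R,d["tvec"],K
def ray(d,p):
    R,t,K=cam(d); c=-R.T@t; v=R.T@np.linalg.inv(K)@np.array([p[0],p[1],1.]); return c,v/np.linalg.norm(v)
def plane(d,p,z):
    c,v=ray(d,p); return c+v*(z-c[2])/v[2]
def tri(rs):
    A=sum(np.eye(3)-np.outer(v,v) for c,v in rs); b=sum((np.eye(3)-np.outer(v,v))@c for c,v in rs); return np.linalg.solve(A,b)
def proj(d,X):
    return cv2.projectPoints(np.array([X],float),d["rvec"],d["tvec"],cam(d)[2],None)[0].ravel()
E
python3 - <<'E'
from h import *
T=pickle.load(open("top0.pkl","rb"));S=pickle.load(open("scene0.pkl","rb"))
def blobs(d,box,th):
    x0,y0,x1,y1=box;g=cv2.cvtColor(d["pixels"],cv2.COLOR_RGB2GRAY)[y0:y1,x0:x1]
    m=(g>th).astype(np.uint8);n,l,s,c=cv2.connectedComponentsWithStats(m)
    for i in range(1,n):
        if s[i,4]>60: 
            r=cv2.minAreaRect(np.argwhere(l==i)[:,::-1].astype(np.float32)); print(s[i],c[i]+[x0,y0],"rect",np.array(r[0])+[x0,y0],r[1:],d["pixels"][int(c[i][1])+y0,int(c[i][0])+x0])
for th in(140,):
    print("top");blobs(T,(150,145,350,245),th);print("scene");blobs(S,(205,180,400,312),th)
for n,d in(("t",T),("s",S)):
    x0,y0,x1,y1=(150,110,410,310) if n=="t" else (205,180,400,312)
    cv2.imwrite(f"pics/{n}crop.png",cv2.resize(d["pixels"][y0:y1,x0:x1,::-1],None,fx=3,fy=3,interpolation=cv2.INTER_CUBIC))
E
```

```text
top
[134   0  44   8 217] [309.39631336 147.22580645] rect [305.5 148.5] ((7.0, 43.0), 90.0) [233 231 227]
[   8    9  184   85 6981] [250.08351239 196.69187795] rect [249.52049255 196.27458572] ((179.80398559570312, 69.80305480957031), 5.19442892074585) [247 246 243]
[ 25  25  22  41 795] [185.76100629 189.83899371] rect [185.80973434 189.85398102] ((20.08873748779297, 40.044437408447266), 3.814074993133545) [255 255 254]
[114  33  12  40 359] [269.4902507  197.29805014] rect [269.51230621 197.36475372] ((9.23464584350586, 39.020904541015625), 5.19442892074585) [255 255 255]
[ 68  39  20  20 373] [227.52546917 193.50938338] rect [227.5 193.5] ((19.0, 19.0), 90.0) [255 255 255]
[151  46  22  22 367] [311.77111717 201.16621253] rect [311.75001526 201.24999619] ((21.21320343017578, 20.50609588623047), 45.0) [255 255 255]
scene
[   9    8  182  124 5750] [313.28991304 249.24643478] rect [305.60691071 241.42198944] ((177.44187927246094, 63.13416290283203), 29.659109115600586) [92 89 80]
[161  33  14  15 160] [372.75625 219.6625 ] rect [372.5 220. ] ((14.0, 13.0), 90.0) [247 243 231]
[103  52  25  21 331] [320.16616314 241.89425982] rect [320.10001373 241.80001068] ((21.466251373291016, 16.54690170288086), 26.56505012512207) [246 243 231]
[   0   64   43   47 1079] [225.71269694 264.49582947] rect [225.5 263.5] ((45.25482940673828, 31.11269760131836), 45.0) [160 155 153]
```

View pics/tcrop.png

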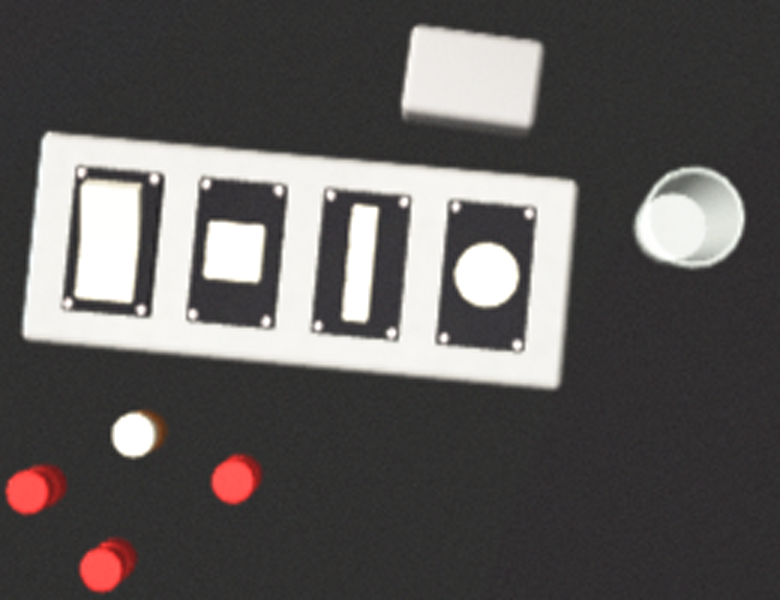

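View pics/scrop.png

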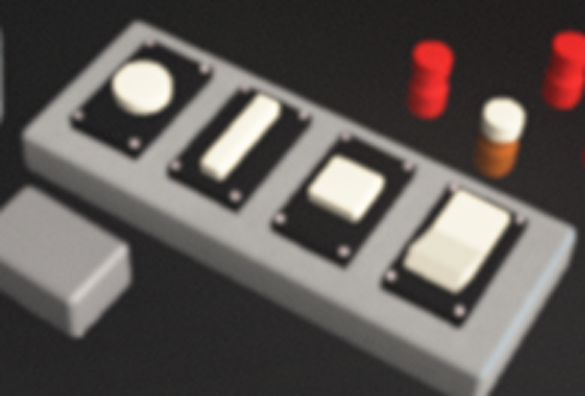

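The close-ups show the four controls clearly, with the rocker's raised half towards the back. Next I triangulate the tops from both views and compare them with the row layout.

```bash
python3 - <<'E'
from h import *
T=pickle.load(open("top0.pkl","rb"));S=pickle.load(open("scene0.pkl","rb"))
t={"sq":(227.5,193.5),"bar":(269.5,197.35),"rd":(311.75,201.2)}
s={"sq":(205+346/3,180+184/3),"bar":(285,180+135/3),"rd":(252.3,180+85/3)}
P={}
for k in t:
    P[k]=plane(T,t[k],.067);print(k,tri([ray(T,t[k]),ray(S,s[k])]).round(4),"top plane",P[k].round(4),"scene plane",plane(S,s[k],.067).round(4))
d=P["sq"]-P["rd"];print("pitch",np.linalg.norm(d)/2,"yaw",np.arctan2(-d[0],d[1]))
yaw=np.arctan2(-d[0],d[1]);u=np.array([np.cos(yaw),np.sin(yaw),0]);v=np.array([-u[1],u[0],0])
r=P["bar"]+v*.164; print("rocker centre pred",r)
print("rocker blob plane .067",plane(T,(185.8,189.85),.067))
# desk corners from crop at z=.045
for c in((48,132),(577,182),(560,388),(24,338)):
    print("corner",plane(T,(150+c[0]/3,110+c[1]/3),.045).round(4))
for n,px,z in(("vialcap",(195,254.7),.055),("beaker rim",(150+692/3,110+217/3),.075),("adapter",(150+474/3,110+75/3),.045),("cap",(76,150),.15)):
    print(n,plane(T,px,z).round(4))
print("u",u,"v",v)
E
```

```text
sq [0.541  0.1388 0.0644] top plane [0.5409 0.1382 0.067 ] scene plane [0.5429 0.1397 0.067 ]
bar [0.5322 0.0572 0.0617] top plane [0.5318 0.057  0.067 ] scene plane [0.5364 0.0592 0.067 ]
rd [ 0.5229 -0.0243  0.0627] top plane [ 0.5228 -0.0244  0.067 ] scene plane [ 0.5263 -0.0218  0.067 ]
pitch 0.08181248736696296 yaw -0.11054875312358119
rocker centre pred [0.54994052 0.21999689 0.067     ]
rocker blob plane .067 [0.54955117 0.21911615 0.067     ]
corner [0.6239 0.2626 0.045 ]
corner [ 0.5834 -0.0877  0.045 ]
corner [ 0.4479 -0.0732  0.045 ]
corner [0.4872 0.2796 0.045 ]
vialcap [0.4232 0.2048 0.055 ]
beaker rim [ 0.556  -0.1563  0.075 ]
adapter [ 0.6561 -0.0213  0.045 ]
cap [0.6171 0.3962 0.15  ]
u [ 0.99389571 -0.11032372  0.        ] v [0.11032372 0.99389571 0.        ]
```

```bash
cat >> h.py <<'E'
from scipy.spatial.transform import Rotation as Ro
YAW=-0.1105; U=np.array([np.cos(YAW),np.sin(YAW),0]);V=np.array([-U[1],U[0],0])
def toolR(s): return Ro.from_quat(np.roll(s["eef_rot"],-1)).as_matrix()
def go(s,X):
    return toolR(s).T@(np.array(X)-s["tool_pos"])
E
python3 - <<'E'
from h import *
from bench import get_state
s=get_state();R=toolR(s);print(R.round(3))
for k in range(-2,3):
    # turn about tool y by a: find a so tool z horizontal aligned with +-V / U
    pass
z=R[:,2];x=R[:,0]
for nm,t in(("+V",V),("-V",-V),("+U",U),("-U",-U)):
    print(nm, "turn", np.arctan2(t@x,t@z))
piv=np.array([.5497,.2197,.0]);print("rocker press above",piv+U*.024,"shift",go(s,piv+U*.024+[0,0,.16]))
E
```

```text
[[-0.909 -0.001  0.416]
 [-0.416  0.002 -0.909]
 [-0.    -1.    -0.002]]
+V turn -2.602284935485871
-V turn 0.5393077181039222
+U turn -1.0314900845135158
-U turn 2.110102569076277
rocker press above [0.57355363 0.21705339 0.        ] shift [-0.61185823  0.04411868 -0.6082294 ]
```

Emit:
send_rows(
  commands=[
    [-0.028,0,-0.028,0,-1],
    [-0.056,0,-0.056,0,-1],
    [-0.084,0,-0.084,0,-1],
    [-0.112,0,-0.112,0,-1],
    [-0.14,0,-0.14,0,-1],
  ],
)

```text
time: 0.52
tool_pos: [0.3394, -0.4037, 0.2033]
eef_rot: [0.15, -0.15, 0.691, -0.691]
ft_force: [1.0, 0.1, 0.6]
width: 0.3
```

Emit:
send_rows(
  commands=[
    [-0.028,0,-0.028,0,-1],
    [-0.056,0,-0.056,0,-1],
    [-0.084,0,-0.084,0,-1],
    [-0.112,0,-0.112,0,-1],
    [-0.14,0,-0.14,0,-1],
  ],
)

```text
time: 0.93
tool_pos: [0.4084, -0.2181, 0.2036]
eef_rot: [0.15, -0.15, 0.691, -0.691]
ft_force: [0.8, -0.4, -0.1]
width: -0.001
```

Emit:
send_rows(
  commands=[
    [-0.028,0,-0.028,0,-1],
    [-0.056,0,-0.056,0,-1],
    [-0.084,0,-0.084,0,-1],
    [-0.112,0,-0.112,0,-1],
    [-0.14,0,-0.14,0,-1],
  ],
)

```text
time: 1.35
tool_pos: [0.4775, -0.0325, 0.2038]
eef_rot: [-0.15, 0.15, -0.691, 0.691]
ft_force: [0.5, -0.7, 0.4]
width: 0.0
```

Emit:
send_rows(
  commands=[
    [-0.028,0,-0.028,0,-1],
    [-0.056,0,-0.056,0,-1],
    [-0.084,0,-0.084,0,-1],
    [-0.112,0,-0.112,0,-1],
    [-0.14,0,-0.14,0,-1],
  ],
)

```text
time: 1.77
tool_pos: [0.5466, 0.1531, 0.2035]
eef_rot: [-0.15, 0.151, -0.691, 0.691]
ft_force: [0.6, -0.4, -0.7]
width: -0.001
```

Emit:
send_rows(
  commands=[
    [-0.02,0,-0.02,-0.11,-1],
    [-0.04,0,-0.04,-0.22,-1],
    [-0.04,0,-0.04,-0.33,-1],
    [-0.04,0,-0.04,-0.44,-1],
    [-0.04,0,-0.04,-0.55,-1],
  ],
)

```text
time: 2.18
tool_pos: [0.5661, 0.2047, 0.2031]
eef_rot: [0.334, -0.335, 0.623, -0.623]
ft_force: [-0.4, -0.7, -0.3]
width: 0.002
```

Emit:
send_rows(
  commands=[
    [0,0,0,-0.11,-1],
    [0,0,0,-0.22,-1],
    [0,0,0,-0.33,-1],
    [0,0,0,-0.44,-1],
    [0,0,0,-0.48,-1],
  ],
)

```text
time: 2.6
tool_pos: [0.566, 0.2039, 0.2033]
eef_rot: [0.472, -0.473, 0.526, -0.526]
ft_force: [0.1, 0.1, 0.9]
width: 0.001
```

```bash
python3 - <<'E'
from h import *
from bench import get_state,snapshot
s=get_state();R=toolR(s);print(s["time"],s["q"],s["tool_pos"],s["width"],s["ft_force"]);print(R.round(3))
z=R[:,2];x=R[:,0];print("turn left",np.arctan2(U@x,U@z))
piv=np.array([.5497,.2197,.0]);print(go(s,piv+U*.024+[0,0,.13]))
for n in("scene","wrist","top"):
    d=snapshot(n);cv2.imwrite(f"pics/{n}1.png",d["pixels"][:,:,::-1]);pickle.dump(d,open(f"{n}1.pkl","wb"))
E
```

```text
2.6 [ 2.56549877e-01  1.96131917e-02  1.76140155e+00 -2.11234509e-05
  1.36181060e+00  3.64210878e-01] [0.56604223 0.20389737 0.20330891] 0.000753214498827125 [0.10360163 0.08962763 0.94030042]
[[-0.107 -0.001  0.994]
 [-0.994 -0.    -0.107]
 [ 0.    -1.    -0.001]]
turn left 0.002843657913904317
[-0.01392055  0.07329556  0.0061382 ]
```

View pics/wrist1.png

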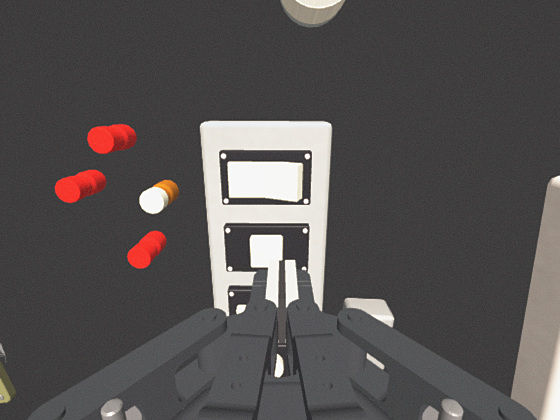

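View pics/scene1.png

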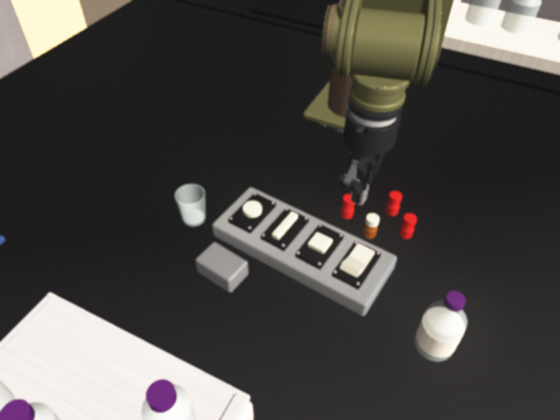

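The wrist view has the rocker at about (265,181) and the square key at (266,250). The fingertips are shut, and all objects still stand where they were. I'll cross-check the points with this view.

```bash
python3 - <<'E'
from h import *
T=pickle.load(open("top0.pkl","rb"));W=pickle.load(open("wrist1.pkl","rb"))
g=cv2.cvtColor(W["pixels"],cv2.COLOR_RGB2GRAY)
for th in (190,225):
  n,l,s,c=cv2.connectedComponentsWithStats((g[140:275,222:312]>th).astype(np.uint8))
  for i in range(1,n):
    if s[i,4]>300: print(th,s[i]+[222,140,0,0,0],c[i]+[222,140])
print("sq tri",tri([ray(T,(227.5,193.5)),ray(W,(266,250))]))
print("sq plane W",plane(W,(266,250),.067),"T",plane(T,(227.5,193.5),.067))
p=np.array([.5497,.2197,0])
for a,z in((-.038,.064),(0,.064),(.0345,.080)):
  for b in(-.018,.018): print(a,b,proj(W,p+U*a+V*b+[0,0,z]).round(1))
E
```

```text
190 [222 140  90  11 901] [266.54938957 144.50610433]
190 [ 228  162   75   40 2704] [265.23705621 179.92233728]
190 [ 222  174   90  101 2054] [266.25949367 221.4104187 ]
190 [ 250  235   33   40 1086] [266.22375691 251.71639042]
225 [222 140  90  11 879] [267.40159272 144.39362912]
225 [ 228  162   74   40 2650] [265.28415094 179.69207547]
225 [ 222  182   90   93 1995] [266.29022556 221.24962406]
225 [ 250  235   33   40 1066] [266.0956848  251.73170732]
sq tri [0.54089715 0.13930448 0.05917304]
sq plane W [0.54117753 0.14316057 0.067     ] T [0.54088404 0.13820818 0.067     ]
-0.038 -0.018 [229.1 197.4]
-0.038 0.018 [227.3 163.1]
0 -0.018 [265.4 197.6]
0 0.018 [264.9 163.2]
0.0345 -0.018 [299.2 202. ]
0.0345 0.018 [299.9 166. ]
```

The predicted rocker corners match the observed blob (228–303, 162–202) to within about 3 px. Now I move above the press point and press.

Emit:
send_rows(
  commands=[
    [-0.014,0.02,0.006,0,-1],
    [-0.014,0.05,0.006,0,-1],
    [-0.014,0.08,0.006,0,-1],
    [-0.014,0.105,0.006,0,-1],
    [-0.014,0.11,0.006,0,-1],
  ],
)

```text
time: 3.17
tool_pos: [0.5701, 0.2162, 0.088]
eef_rot: [0.468, -0.474, 0.529, -0.526]
ft_force: [-1.8, -0.6, 0.0]
width: -0.003
```

Emit:
send_rows(
  commands=[
    [0,0.006,0,0,-1],
    [0,0.012,0,0,-1],
    [0,0.017,0,0,-1],
    [0,0.022,0,0,-1],
    [0,0.025,0,0,-1],
  ],
)

```text
time: 3.58
tool_pos: [0.5746, 0.2174, 0.0697]
eef_rot: [-0.472, 0.471, -0.527, 0.527]
ft_force: [0.5, 0.3, 0.1]
width: -0.001
```

Emit:
send_rows(
  commands=[
    [0,0.002,0,0,-1],
    [0,0.004,0,0,-1],
    [0,0.005,0,0,-1],
    [0,0.005,0,0,-1],
    [0,0.005,0,0,-1],
  ],
)

```text
time: 4.0
tool_pos: [0.5741, 0.2173, 0.0642]
eef_rot: [-0.471, 0.471, -0.527, 0.527]
ft_force: [0.3, 0.3, -0.2]
width: 0.004
```

Emit:
send_rows(
  commands=[
    [0,0.001,0,0,-1],
    [0,0.002,0,0,-1],
    [0,0.003,0,0,-1],
    [0,0.003,0,0,-1],
    [0,0.003,0,0,-1],
  ],
)

```text
time: 4.42
tool_pos: [0.5739, 0.2172, 0.0609]
eef_rot: [0.471, -0.471, 0.527, -0.527]
ft_force: [-0.6, 0.2, -1.0]
width: -0.001
```

```bash
python3 - <<'E'
from h import *
from bench import get_state,snapshot
o=[]
for n in("scene","wrist"):
    d=snapshot(n);pickle.dump(d,open(f"{n}2.pkl","wb"))
    x0,y0,w,h=(300,170,120,150) if n=="scene" else (160,100,260,320)
    c=d["pixels"][y0:y0+h,x0:x0+w,::-1];o.append(cv2.resize(c,(int(w*580/h),580),interpolation=cv2.INTER_CUBIC))
i=np.hstack(o);i=cv2.resize(i,None,fx=.75,fy=.75);print(i.shape);cv2.imwrite("pics/c2.png",i)
s=get_state();print(s["ft_force"],s["tool_pos"])
E
```

```text
(435, 701, 3)
[ 0.17347005 -0.2301723  -0.01607663] [0.57399772 0.21719513 0.06104141]
```

View pics/c2.png

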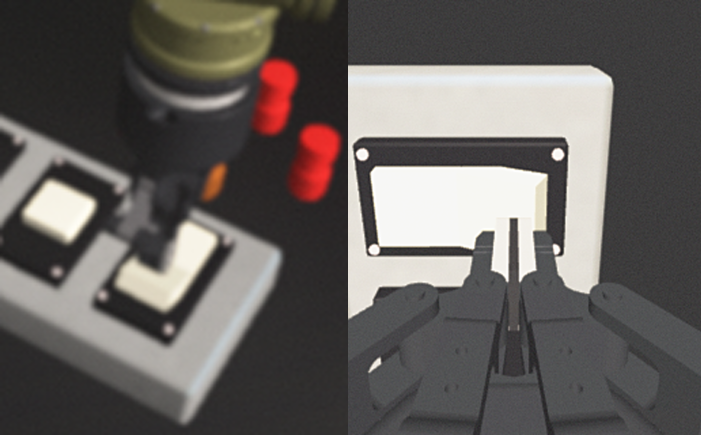

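```bash
python3 - <<'E'
from h import *
W=pickle.load(open("wrist2.pkl","rb"))
f=lambda q:((q-[160,100])*1.359+[348,0]).round(0)
p=np.array([.5497,.2197,0])
R,t,K=cam(W);print("cam",-R.T@t)
print("tcp",f(proj(W,[.574,.2172,.061])),proj(W,[.574,.2172,.061]))
c,s=np.cos(.436),np.sin(.436)
print("start/tipped: front end, valley, back end")
for nm,pts in(("start",((-.038,.064),(0,.064),(.038*c,.064+.038*s))),("tipped",((-.038*c,.064+.038*s),(0,.064),(.038,.064)))):
  for a,z in pts: print(nm,a,[f(proj(W,p+U*a+V*b+[0,0,z])) for b in(-.018,.018)])
E
```

```text
cam [0.58226436 0.29938848 0.22983306]
tcp [515. 208.] [283.14452298 253.07312055]
start/tipped: front end, valley, back end
start -0.038 [array([379., 247.]), array([370., 174.])]
start 0 [array([462., 247.]), array([458., 174.])]
start 0.03444503078426242 [array([539., 267.]), array([541., 188.])]
tipped -0.03444503078426242 [array([375., 267.]), array([366., 189.])]
tipped 0 [array([462., 247.]), array([458., 174.])]
tipped 0.038 [array([545., 247.]), array([547., 173.])]
```

```bash
python3 - <<'E'
from h import *
W=pickle.load(open("wrist2.pkl","rb"));S=pickle.load(open("scene2.pkl","rb"))
cv2.imwrite("pics/w2z.png",cv2.resize(W["pixels"][190:300,165:325,::-1],None,fx=5,fy=5,interpolation=cv2.INTER_CUBIC))
i=S["pixels"][225:295,325:405,::-1]
j=pickle.load(open("scene0.pkl","rb"))["pixels"][225:295,325:405,::-1]
cv2.imwrite("pics/s2z.png",cv2.resize(np.hstack([i,j]),None,fx=5,fy=5,interpolation=cv2.INTER_CUBIC))
E
```

```text
(no output)
```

View pics/w2z.png

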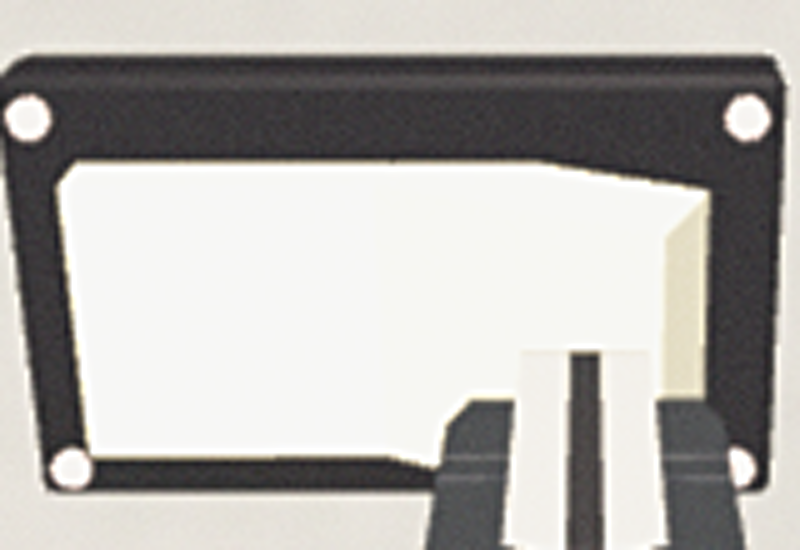

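View pics/s2z.png

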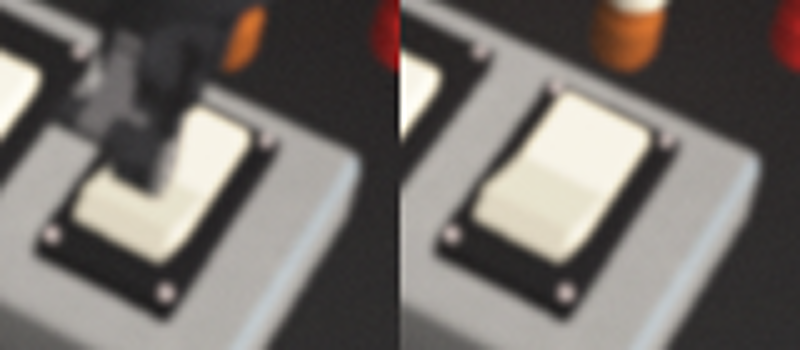

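```bash
python3 - <<'E'
from h import *
W=pickle.load(open("wrist2.pkl","rb"));S=pickle.load(open("scene2.pkl","rb"))
a=(281.8,260.4)
for z in(.061,.07,.08,.09): print(z,plane(W,a,z).round(4))
print(tri([ray(W,a),ray(S,(355.4,263))]).round(4))
print("scene proj tcp",proj(S,[.574,.2172,.061]),"at z .08",proj(S,[.574,.2172,.08]), proj(S,[.574,.217,.07]))
p=np.array([.5497,.2197,0]);c,s=np.cos(.436),np.sin(.436)
for nm,pts in(("start",((-.038,.064),(0,.064),(.038*c,.064+.038*s))),("tipped",((-.038*c,.064+.038*s),(0,.064),(.038,.064)))):
  for q,z in pts: print(nm,q,[((proj(S,p+U*q+V*b+[0,0,z])-[325,225])*5).round() for b in(-.018,.018)],[((proj(W,p+U*q+V*b+[0,0,z])-[165,190])*5).round() for b in(-.018,.018)])
E
```

```text
0.061 [0.5726 0.2123 0.061 ]
0.07 [0.5731 0.217  0.07  ]
0.08 [0.5737 0.2221 0.08  ]
0.09 [0.5743 0.2273 0.09  ]
[0.5736 0.2228 0.0826]
scene proj tcp [351.31886929 269.3518348 ] at z .08 [352.52377304 263.21065356] [351.78451094 266.42644263]
start -0.038 [array([165.,  89.]), array([248., 129.])] [array([ 88., 459.]), array([ 55., 189.])]
start 0 [array([120., 153.]), array([204., 195.])] [array([394., 459.]), array([381., 189.])]
start 0.03444503078426242 [array([ 81., 187.]), array([169., 231.])] [array([679., 534.]), array([686., 243.])]
tipped -0.03444503078426242 [array([166.,  68.]), array([251., 109.])] [array([ 76., 534.]), array([ 39., 244.])]
tipped 0 [array([120., 153.]), array([204., 195.])] [array([394., 459.]), array([381., 189.])]
tipped 0.038 [array([ 72., 220.]), array([159., 263.])] [array([700., 459.]), array([707., 188.])]
```

```bash
python3 - <<'E'
from h import *
from bench import get_state,snapshot
s=get_state();print(s["time"],s["tool_pos"],s["q"],s["width"],s["joint_torque"].round(2),s["wrist_torque"])
for k,tp in(("1",[.566,.2039,.2033]),("2",[.574,.2172,.061])):
    W=pickle.load(open(f"wrist{k}.pkl","rb"));R,t,K=cam(W);print(k,-R.T@t-np.array(tp),proj(W,tp))
S=pickle.load(open("scene1.pkl","rb"));T=pickle.load(open("top1.pkl","rb"))
print("scene1 tcp",proj(S,[.566,.2039,.2033]),"top1",proj(T,[.566,.2039,.2033]))
cv2.imwrite("pics/s1z.png",cv2.resize(S["pixels"][130:220,310:420,::-1],None,fx=6,fy=6,interpolation=cv2.INTER_CUBIC))
cv2.imwrite("pics/t1z.png",cv2.resize(T["pixels"][120:270,120:280,::-1],None,fx=4,fy=4,interpolation=cv2.INTER_CUBIC))
E
```

```text
4.5167 [0.57399772 0.21719513 0.06104141] [ 2.74315448e-01  1.72897890e-01  1.84819295e+00 -5.40219416e-05
  1.12046763e+00  3.86397961e-01] 0.0036025655982365183 [  0.   -40.97 -32.92   0.     0.    -0.  ] [ 0.00159319 -0.03609268 -0.03468733]
1 [0.00827396 0.08224582 0.1688573 ] [282.94386929 253.02616188]
2 [0.00826436 0.08218848 0.16883306] [283.14452298 253.07312055]
scene1 tcp [355.54863963 212.46920241] top1 [177.64920062 173.0608148 ]
```

View pics/s1z.png

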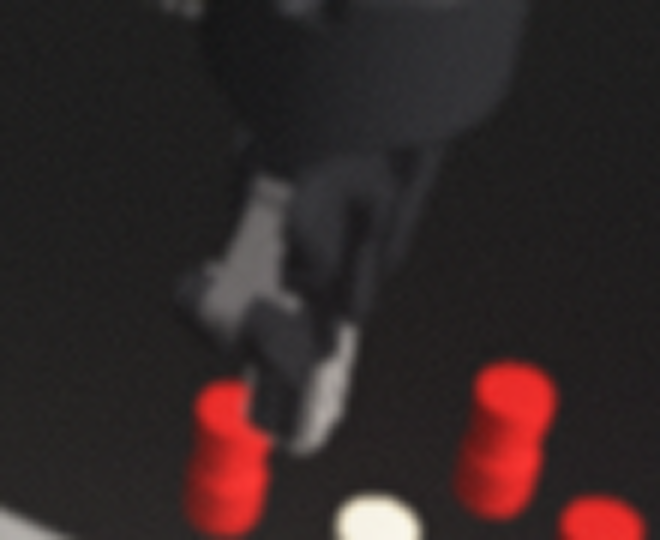

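View pics/t1z.png

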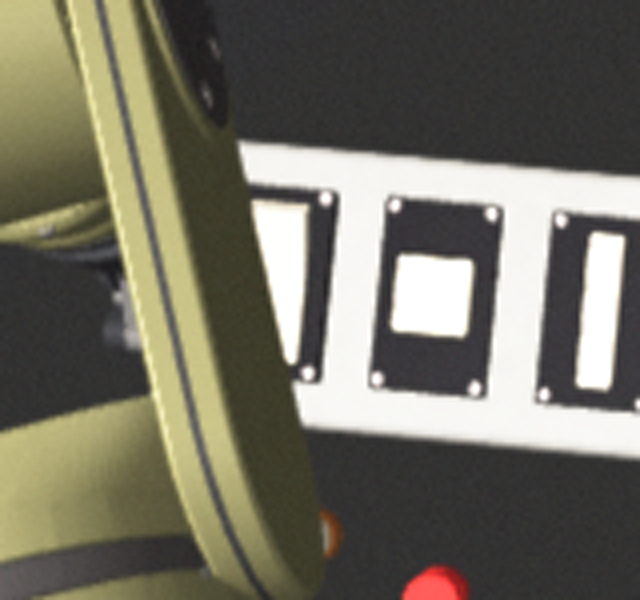

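The pictures show the rocker still raised. The visible fingertips (wrist (282,260), scene (355,263)) triangulate to z≈0.08, about 20 mm above the reported TCP. With no contact force either, I'll keep going down gently until I touch.

Emit:
send_rows(
  commands=[
    [0,0.002,0,0,-1],
    [0,0.004,0,0,-1],
    [0,0.006,0,0,-1],
    [0,0.006,0,0,-1],
  ],
)

```text
time: 4.85
tool_pos: [0.5735, 0.2171, 0.0543]
eef_rot: [0.471, -0.472, 0.527, -0.527]
ft_force: [0.0, 0.3, -0.5]
width: 0.001
```

```bash
cat > look.py <<'E'
import sys
from h import *
from bench import get_state,snapshot
k=sys.argv[1]
S=snapshot("scene");W=snapshot("wrist")
x0,y0=[int(v) for v in sys.argv[2:4]]
a=cv2.resize(S["pixels"][y0:y0+80,x0:x0+80,::-1],(400,400),interpolation=cv2.INTER_CUBIC)
b=cv2.resize(W["pixels"][150:310,200:360,::-1],(400,400),interpolation=cv2.INTER_CUBIC)
cv2.imwrite(f"pics/l{k}.png",np.hstack([a,b]));s=get_state();print(s["time"],s["tool_pos"],s["ft_force"])
pickle.dump((S,W),open(f"l{k}.pkl","wb"))
E
python3 look.py 3 325 220
```

```text
4.95 [0.57381906 0.2171863  0.0547515 ] [-0.11374457  0.53648225  0.23176344]
```

View pics/l3.png

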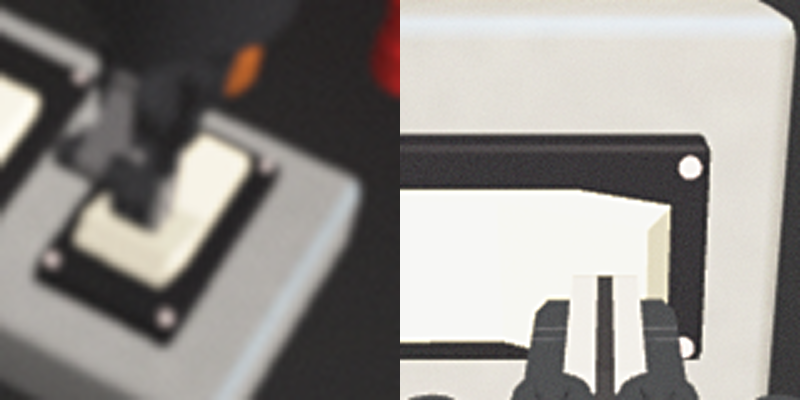

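The rocker is still up and the fingertips are just above it, at (148,228) in the left crop. I'll continue down.

Emit:
send_rows(
  commands=[
    [0,0.002,0,0,-1],
    [0,0.004,0,0,-1],
    [0,0.006,0,0,-1],
    [0,0.006,0,0,-1],
  ],
)

```text
time: 5.28
tool_pos: [0.5742, 0.2173, 0.049]
eef_rot: [-0.471, 0.471, -0.527, 0.527]
ft_force: [0.2, -0.3, 1.2]
width: 0.001
```

```bash
python3 look.py 4 325 220
```

```text
5.3833 [0.57392006 0.21724255 0.04894641] [ 0.50109856 -0.03131677  0.67316988]
```

View pics/l4.png

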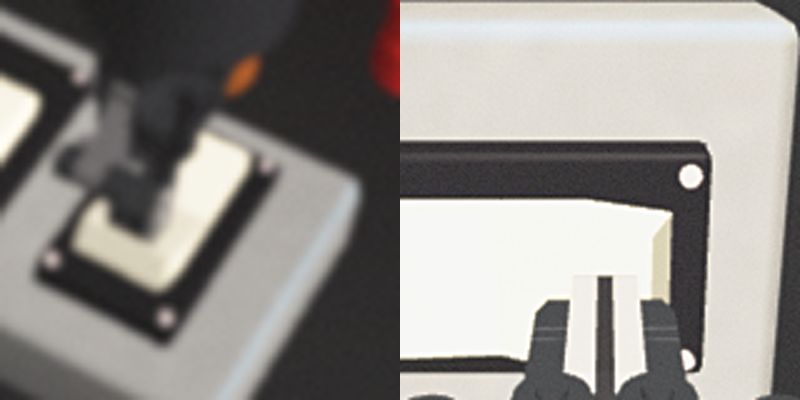

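Contact appears to have begun (about 1 N). I'll press on in small steps.

Emit:
send_rows(
  commands=[
    [0,0.002,0,0,-1],
    [0,0.004,0,0,-1],
    [0,0.005,0,0,-1],
    [0,0.005,0,0,-1],
  ],
)

```text
time: 5.72
tool_pos: [0.5741, 0.2173, 0.0439]
eef_rot: [-0.471, 0.471, -0.527, 0.527]
ft_force: [1.0, -0.2, 2.1]
width: 0.004
```

Emit:
send_rows(
  commands=[
    [0,0.001,0,0,-1],
    [0,0.002,0,0,-1],
    [0,0.003,0,0,-1],
    [0,0.003,0,0,-1],
  ],
)

```text
time: 6.05
tool_pos: [0.5739, 0.2173, 0.0408]
eef_rot: [0.471, -0.471, 0.527, -0.527]
ft_force: [1.4, -0.0, 2.0]
width: 0.003
```

```bash
python3 look.py 5 325 220
```

```text
6.15 [0.57380937 0.21722201 0.04083145] [1.68873349 0.62442107 2.13377523]
```

View pics/l5.png

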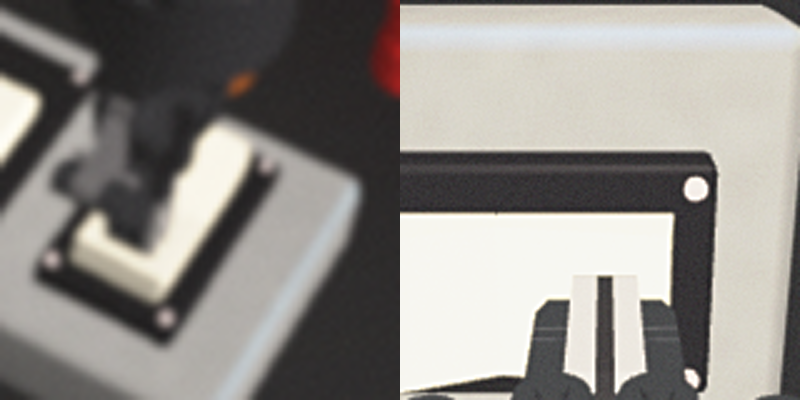

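It is tipping at about 2 N, with the front half now rising. I'll continue to the stop.

Emit:
send_rows(
  commands=[
    [0,0.001,0,0,-1],
    [0,0.002,0,0,-1],
    [0,0.002,0,0,-1],
  ],
)

```text
time: 6.4
tool_pos: [0.5739, 0.2172, 0.0388]
eef_rot: [0.471, -0.471, 0.527, -0.527]
ft_force: [1.9, -0.2, 2.5]
width: 0.002
```

Emit:
send_rows(
  commands=[
    [0,0.001,0,0,-1],
    [0,0.001,0,0,-1],
    [0,0.001,0,0,-1],
  ],
)

```text
time: 6.65
tool_pos: [0.5738, 0.2172, 0.0378]
eef_rot: [0.471, -0.471, 0.527, -0.527]
ft_force: [1.5, 0.3, 1.6]
width: 0.004
```

Emit:
send_rows(
  commands=[
    [0,0.001,0,0,-1],
    [0,0.002,0,0,-1],
    [0,0.002,0,0,-1],
  ],
)

```text
time: 6.9
tool_pos: [0.5741, 0.2172, 0.0367]
eef_rot: [-0.471, 0.471, -0.527, 0.527]
ft_force: [-0.9, -0.3, 6.3]
width: -0.004
```

Emit:
send_rows(
  commands=[
    [0,0.001,0,0,-1],
    [0,0.0015,0,0,-1],
    [0,0.0015,0,0,-1],
  ],
)

```text
time: 7.15
tool_pos: [0.5742, 0.2172, 0.0367]
eef_rot: [-0.471, 0.471, -0.527, 0.527]
ft_force: [-4.1, -3.0, 12.7]
width: 0.002
```

```bash
python3 look.py 6 325 220
```

```text
7.25 [0.57420239 0.21724514 0.03663478] [-3.18935438 -1.97235546 11.95452341]
```

View pics/l6.png

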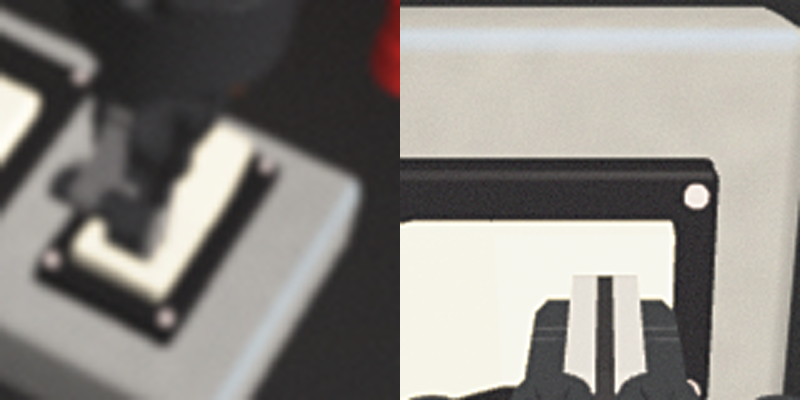

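The force reached 12.7 N at a hard stop and the wrist view shows the back half level. Next I lift and verify.

Emit:
send_rows(
  commands=[
    [0,-0.02,0,0,-1],
    [0,-0.05,0,0,-1],
    [0.02,-0.08,-0.006,0,-1],
    [0.05,-0.08,-0.015,0,-1],
    [0.08,-0.08,-0.023,0,-1],
  ],
)

```text
time: 7.67
tool_pos: [0.5426, 0.1404, 0.1166]
eef_rot: [-0.473, 0.471, -0.526, 0.527]
ft_force: [-0.3, 0.1, -0.7]
width: 0.0
```

```bash
python3 look.py 7 310 205; python3 - <<'E'
from h import *
from bench import get_state
s=get_state(); print(go(s,[.541,.1385,.10]))
E
```

```text
7.7667 [0.53991178 0.13768495 0.11369701] [-0.20942821  0.46118462 -0.34420338]
[-0.00095278  0.01369292  0.00102605]
```

View pics/l7.png

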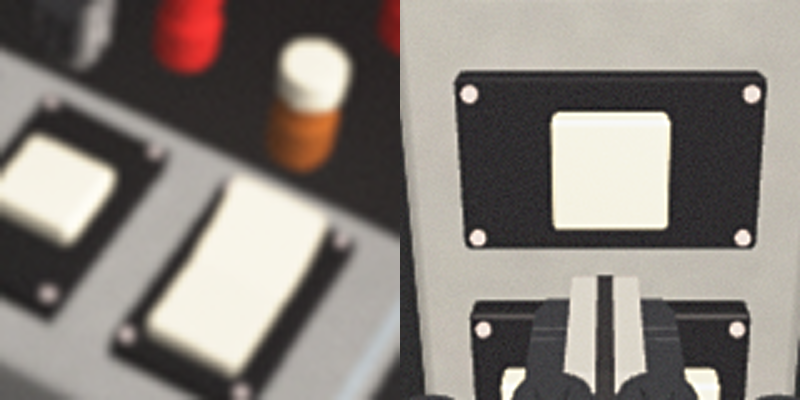

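The rocker is tipped, with its front half raised. I'll check the lateral alignment over the square key before descending.

```bash
python3 - <<'E'
from h import *
S,W=pickle.load(open("l7.pkl","rb"))
print("sq pred",proj(W,[.541,.1385,.067]),"obs plane",plane(W,(284,218),.067),"tri",tri([ray(W,(284,218)),ray(S,(310+58/5,205+184/5))]))
R,t,K=cam(W);C=-R.T@t
tcp=C-np.array([.00827,.0822,.1688]);print(C,tcp)
for dz in(0,.02,.027): print(dz,proj(W,tcp+[0,0,dz]), "tip ray at",dz,plane(W,(282,260.4),tcp[2]+dz)-tcp)
E
```

```text
sq pred [284.50655478 221.61560584] obs plane [0.54093684 0.14142289 0.067     ] tri [0.54093307 0.14125615 0.06489234]
[0.54832857 0.21849751 0.28294034] [0.54005857 0.13629751 0.11414034]
0 [283.87223137 252.04730691] tip ray at 0 [-0.00177068 -0.00552984  0.        ]
0.02 [284.0393268  268.19195908] tip ray at 0.02 [-0.00058102  0.00486469  0.02      ]
0.027 [284.10709506 274.7396844 ] tip ray at 0.027 [-0.00016465  0.00850277  0.027     ]
```

Emit:
send_rows(
  commands=[
    [0.003,0.015,0,0,-1],
    [0.003,0.03,0,0,-1],
    [0.003,0.045,0,0,-1],
    [0.003,0.06,0,0,-1],
    [0.003,0.062,0,0,-1],
  ],
)

```text
time: 8.18
tool_pos: [0.5386, 0.1373, 0.0484]
eef_rot: [0.469, -0.473, 0.529, -0.526]
ft_force: [-0.2, -0.4, -0.7]
width: 0.0
```

Emit:
send_rows(
  commands=[
    [0,0.003,0,0,-1],
    [0,0.006,0,0,-1],
    [0,0.009,0,0,-1],
    [0,0.01,0,0,-1],
  ],
)

```text
time: 8.52
tool_pos: [0.5421, 0.1375, 0.0428]
eef_rot: [-0.471, 0.471, -0.527, 0.527]
ft_force: [-0.6, 0.0, 0.9]
width: -0.001
```

```bash
python3 look.py 8 285 200
```

```text
8.6167 [0.54206025 0.13743058 0.04286729] [1.05887292 0.14742394 0.57402764]
```

View pics/l8.png

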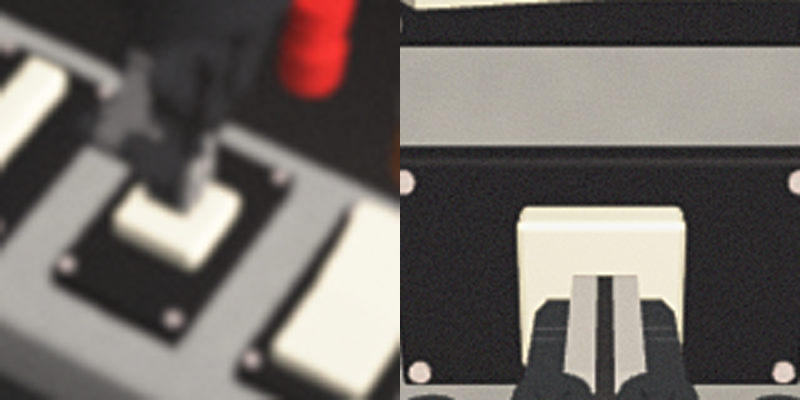

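The fingertips are over the centre of the square key, so I press on.

Emit:
send_rows(
  commands=[
    [0,0.002,0,0,-1],
    [0,0.004,0,0,-1],
    [0,0.005,0,0,-1],
    [0,0.005,0,0,-1],
  ],
)

```text
time: 8.95
tool_pos: [0.5423, 0.1374, 0.0379]
eef_rot: [-0.472, 0.471, -0.527, 0.527]
ft_force: [0.1, 0.3, 0.7]
width: -0.001
```

Emit:
send_rows(
  commands=[
    [0,0.002,0,0,-1],
    [0,0.003,0,0,-1],
    [0,0.003,0,0,-1],
  ],
)

```text
time: 9.2
tool_pos: [0.5423, 0.1374, 0.0347]
eef_rot: [-0.472, 0.471, -0.527, 0.527]
ft_force: [0.9, -0.6, 2.5]
width: -0.002
```

Emit:
send_rows(
  commands=[
    [0,0.001,0,0,-1],
    [0,0.002,0,0,-1],
    [0,0.002,0,0,-1],
  ],
)

```text
time: 9.45
tool_pos: [0.5422, 0.1374, 0.0326]
eef_rot: [-0.472, 0.471, -0.527, 0.527]
ft_force: [1.8, 0.2, 2.2]
width: 0.001
```

Emit:
send_rows(
  commands=[
    [0,0.001,0,0,-1],
    [0,0.002,0,0,-1],
    [0,0.003,0,0,-1],
    [0,0.003,0,0,-1],
  ],
)

```text
time: 9.78
tool_pos: [0.5423, 0.1374, 0.0315]
eef_rot: [-0.471, 0.471, -0.527, 0.527]
ft_force: [-3.5, -0.7, 13.7]
width: -0.003
```

Emit:
send_rows(
  commands=[
    [0,0.001,0,0,-1],
    [0,0.002,0,0,-1],
    [0,0.002,0,0,-1],
  ],
)

```text
time: 10.03
tool_pos: [0.5424, 0.1374, 0.0313]
eef_rot: [0.471, -0.472, 0.527, -0.527]
ft_force: [-9.0, -2.7, 23.9]
width: 0.002
```

The hard stop came at 0.0313. That gives the same 27–28 mm tip offset as the rocker stop, so both were reached at the right heights. I'll lift and look.

Emit:
send_rows(
  commands=[
    [0,-0.02,0,0,-1],
    [0,-0.05,0,0,-1],
    [0,-0.08,0,0,-1],
    [0,-0.1,0,0,-1],
    [0,-0.1,0,0,-1],
  ],
)

```text
time: 10.45
tool_pos: [0.5444, 0.1377, 0.1325]
eef_rot: [-0.473, 0.469, -0.526, 0.529]
ft_force: [0.8, -0.4, 0.6]
width: 0.0
```

Emit:
send_rows(
  commands=[
    [0.035,0,0,0,-1],
    [0.07,0,0,0,-1],
    [0.105,0,0,0,-1],
    [0.14,0,0,0,-1],
    [0.163,0,0,0,-1],
  ],
)

```text
time: 10.87
tool_pos: [0.5216, -0.0268, 0.1255]
eef_rot: [0.47, -0.472, 0.528, -0.527]
ft_force: [-1.0, -0.2, 0.1]
width: 0.004
```

```bash
python3 look.py 9 290 210; python3 - <<'E'
from h import *
from bench import get_state
s=get_state();S,W=pickle.load(open("l9.pkl","rb"))
cv2.imwrite("pics/w9.png",W["pixels"][:,:,::-1])
print(go(s,[.5232,-.0255,.05]),"pred rd",proj(W,[.5228,-.0243,.067]))
j=pickle.load(open("scene0.pkl","rb"));c=lambda d:cv2.resize(d["pixels"][200:300,230:400,::-1],(680,400) if 0 else None,fx=4.4,fy=3,interpolation=cv2.INTER_CUBIC)
cv2.imwrite("pics/cmp9.png",np.vstack([c(j),c(S)]))
E
```

```text
10.9667 [ 0.52188191 -0.02725039  0.12554728] [ 0.31424169 -0.01011016 -0.34811722]
[-0.00193696  0.07554171  0.00137505] pred rd [283.91029014 213.88081188]
```

View pics/cmp9.png

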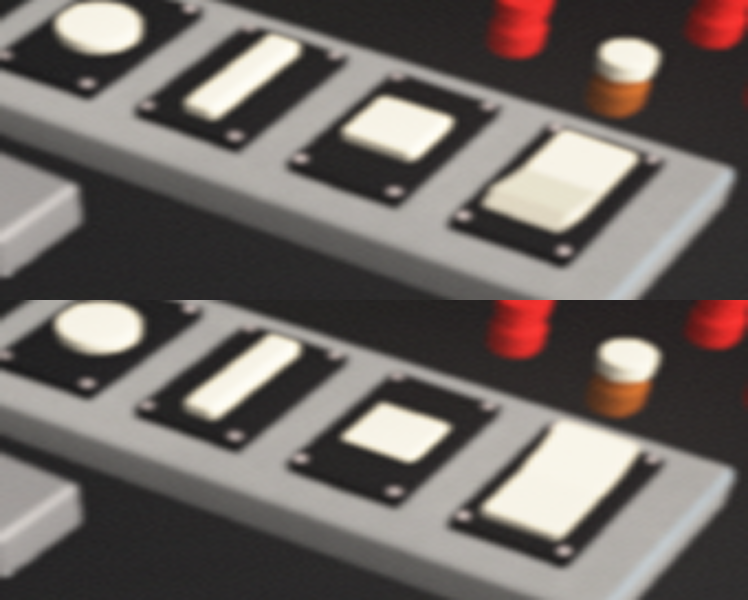

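View pics/w9.png

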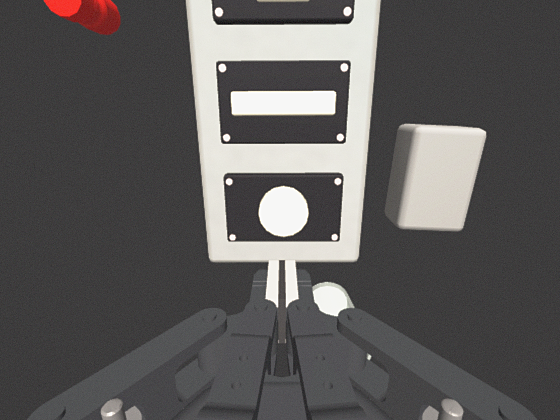

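The square key now sits nearly flush, the rocker is tipped over, and the bar key is untouched. The round button is at wrist (284,211), within 3 px of prediction. Descending onto it.

Emit:
send_rows(
  commands=[
    [0,0.02,0.001,0,-1],
    [0,0.04,0.001,0,-1],
    [0,0.06,0.001,0,-1],
    [0,0.075,0.001,0,-1],
    [0,0.08,0.001,0,-1],
  ],
)

```text
time: 11.38
tool_pos: [0.5213, -0.0234, 0.0431]
eef_rot: [0.47, -0.473, 0.529, -0.525]
ft_force: [0.5, 0.7, -0.0]
width: 0.001
```

Emit:
send_rows(
  commands=[
    [0,0.003,0,0,-1],
    [0,0.006,0,0,-1],
    [0,0.006,0,0,-1],
  ],
)

```text
time: 11.63
tool_pos: [0.5247, -0.0244, 0.0416]
eef_rot: [0.471, -0.471, 0.527, -0.527]
ft_force: [-0.1, 0.2, -0.4]
width: -0.0
```

```bash
python3 look.py 10 220 170
```

```text
11.7333 [ 0.52531585 -0.02468125  0.04240486] [0.01023013 0.60217783 0.0771314 ]
```

View pics/l10.png

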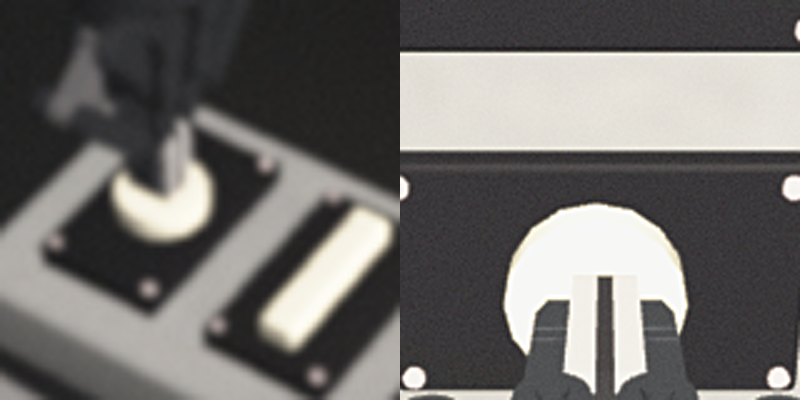

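The tip is over the button, just above its top. Pressing.

Emit:
send_rows(
  commands=[
    [0,0.002,0,0,-1],
    [0,0.004,0,0,-1],
    [0,0.006,0,0,-1],
    [0,0.008,0,0,-1],
    [0,0.009,0,0,-1],
  ],
)

```text
time: 12.15
tool_pos: [0.5257, -0.0249, 0.0336]
eef_rot: [-0.472, 0.471, -0.527, 0.528]
ft_force: [-2.3, 0.8, 12.4]
width: 0.002
```

Emit:
send_rows(
  commands=[
    [0,0.001,0,0,-1],
    [0,0.002,0,0,-1],
    [0,0.003,0,0,-1],
    [0,0.003,0,0,-1],
    [0,0.003,0,0,-1],
  ],
)

```text
time: 12.57
tool_pos: [0.5258, -0.0249, 0.0334]
eef_rot: [-0.471, 0.471, -0.527, 0.527]
ft_force: [-8.5, 1.9, 23.2]
width: 0.004
```

The button is at its hard stop: 23 N at 0.0334, which puts the tip at 61 mm, and it was held for over 0.4 s. Releasing.

Emit:
send_rows(
  commands=[
    [0,-0.02,0,0,-1],
    [0,-0.05,0,0,-1],
    [0,-0.08,0,0,-1],
    [0,-0.11,0,0,-1],
    [0,-0.13,0,0,-1],
  ],
)

```text
time: 12.98
tool_pos: [0.5252, -0.0249, 0.1622]
eef_rot: [-0.472, 0.471, -0.526, 0.528]
ft_force: [1.1, -0.4, -0.3]
width: -0.002
```

Emit:
send_rows(
  commands=[
    [0,-0.02,0,0,-1],
    [0,-0.03,0,0,-1],
    [0,-0.03,0,0,-1],
    [0,-0.03,0,0,-1],
    [0,-0.03,0,0,-1],
  ],
)

```text
time: 13.4
tool_pos: [0.5235, -0.0246, 0.1874]
eef_rot: [0.47, -0.472, 0.528, -0.526]
ft_force: [0.1, 0.3, 0.5]
width: -0.003
```

```bash
python3 look.py 11 290 210; python3 - <<'E'
from h import *
S,W=pickle.load(open("l11.pkl","rb"));j=pickle.load(open("scene0.pkl","rb"))
c=lambda d:cv2.resize(d["pixels"][170:370,160:480,::-1],None,fx=2.4,fy=1.45,interpolation=cv2.INTER_CUBIC)
cv2.imwrite("pics/cmp11.png",np.vstack([c(j),c(S)]));print(np.abs(S["dq"]) if "dq" in S else "")
d=np.abs(S["pixels"].astype(int)-j["pixels"]).max(2)
for n,(x0,y0,x1,y1) in dict(bottle=(410,285,475,365),vial=(360,210,383,240),adapter=(192,240,252,292),bar=(268,208,304,245),round=(240,199,266,218),beaker=(172,182,210,228)).items(): print(n,d[y0:y1,x0:x1].mean().round(1),(d[y0:y1,x0:x1]>60).sum())
E
```

```text
13.5 [ 0.52348684 -0.02462846  0.18729017] [-0.62389733 -0.11867168  0.16652871]

bottle 1.4 0
vial 1.6 0
adapter 1.5 0
bar 1.4 0
round 1.2 0
beaker 1.5 0
```

View pics/cmp11.png

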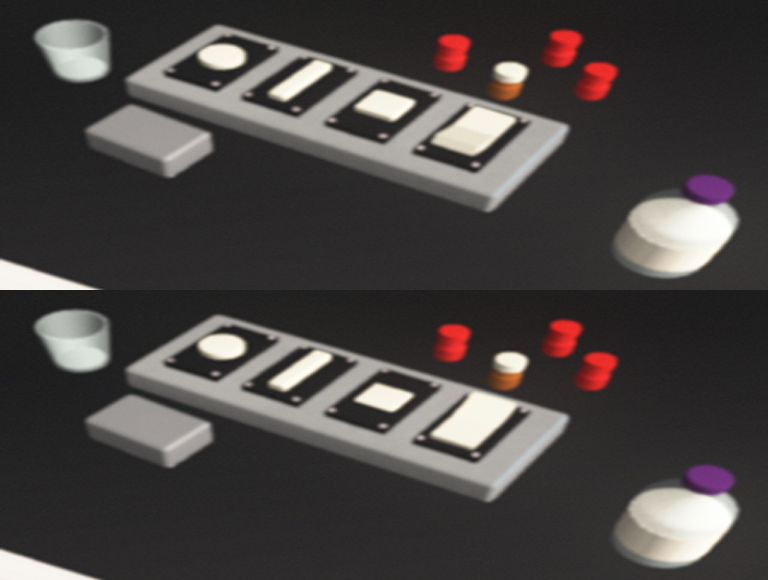

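The picture shows the rocker tipped, the square key in, and the round button and bar key back at rest. All loose things are pixel-identical to the start, and the arm is clear, so I'm handing in.

```bash
python3 -c "
from bench import finish_job;print(finish_job())"
```

```text
the job is handed in; nothing more can be done
None
```

I tipped the rocker, pressed the square key home, then pressed and released the round button, in that order. I handed the job in at about 13.5 s; it reports no verdict.

| Control | Force at the stop | Reported TCP height |
|---|---|---|
| Rocker | about 12 N | 36.6 mm |
| Square key | about 24 N | 31.3 mm |
| Round button | about 23 N, held over 0.4 s | 33.4 mm |

**Final scene check:** The rocker is over and the square key is in. The round button and bar key look the same as at the start. The bottle, vial, beaker and adapter show no visible change, and the arm is clear of everything.

**Checks that disagreed:** Shut, the fingertips touched about 27–28 mm higher than the reported TCP (20–22 mm in the images). My first rocker press therefore stopped short in the air. I saw this in the pictures, went on down by force, and all three stops then agreed with the stated heights. Control heights measured from two views came out 2 to 8 mm low, the 8 mm one from the wrist and top views of the square key. Sideways positions agreed to within about 5 mm.

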